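# Clamp a seal stone in the carving bed

## Task

Get the seal stone ready for carving: loosen the clamp knob on the carving bed, slide the loose jaw up until the stone is held upright and square between the two jaws with no gap, then turn the knob tight again. Go gently, the stone is soft, and leave the other things on the bench where they are.

Things in the scene. Friction and masses are not known exactly. Their poses are not given: they have to be found in the camera images.
- bed: Carving bed fixed to the bench: dark hardwood base 300 x 130 x 22 mm with a 3 mm steel floor plate (top 25 mm above the bench). A fixed steel jaw block (40 x 100 mm, its top 75 mm above the bench) stands at its +x end, a sliding steel jaw at its -x end. Origin: centre of the base's underside; x runs along the bed, from the sliding jaw to the fixed jaw; z up.
- end_face (a point): Centre of the fixed jaw's inner face, 100 mm from the bed's origin along bed x, 50 mm above the bench. Axes as the bed's; the stone is on its -x side.
- jaw_face (a point): Centre of the sliding jaw's face (80 wide x 48 mm high), 50 mm above the bench. Axes as the bed's. When it touches a stone that rests squarely on the fixed jaw it is 50 mm from end_face.
- jaw (a joint): Travel of the sliding jaw along bed x, in m: 0 fully open (jaw faces 135 mm apart), grows towards the fixed jaw; 0.085 closes on the 50 mm stone. With the knob loose it slides with about 2 N of drag (plus about 2 to 5 N once it pushes the stone); with the knob tight it is held by friction (15 N and more) and must not be forced.
- knob (a joint): Angle of the clamp knob on the sliding jaw, in rad: grows clockwise seen from above. 0 is fully loose (stop), 1.5 the tight end stop; below 0.8 it is loose and the jaw is free, above it the clamp bites harder and harder (turning torque about 0.2 N m loose, 0.4 tight). It stays where it is left (springs back up to 0.06 at most). It starts tight, at 1.2 to 1.4. Tight means more than 1.1.
- knob_grip (a point): On the knob's vertical axis, 98 mm above the bench, 60 mm behind the sliding jaw's face. The knob's black grip is a bar 64 mm long (point x), 14 mm thick (y), 30 mm high; its top is 12 mm above this point, its lower edge 18 mm below; a round foot 36 mm across starts 24 mm below. At knob 0.7 the bar is parallel to bed x. Holding the bar, the jaw can be slid.
- stone: Polished stone block 50 x 50 x 80 mm, about 0.5 kg, standing upright on the bed's floor plate between the jaws with gaps to both, a little turned. Origin: centre of its underside; z up along its 80 mm length.
- spare_stone: Bystander: rough grey stone block 100 x 45 x 45 mm lying on the bench. Origin: centre of its underside, x along its length.
- brush: Bystander: brush 180 mm long lying on the bench beside the bed, along its own x.
- chisel: Bystander: hand graver 170 mm long lying on the bench behind the bed, along its own x.
- paste_pot: Bystander: open ceramic bowl, 80 mm across, 45 mm high. Origin: centre of its underside.
- mallet: Bystander: small wooden mallet lying on the bench, head 85 mm, handle along its own -x, 48 mm high.
Things that resemble listed ones, but are neither listed nor needed, are in the scene too. Leave any black or turquoise look-alike of the stone alone.

How it is judged:
On the way, in this order (a step that is already met when the one before it is completed fails the run):
1. the knob is turned loose before the jaw is moved (value of joint knob below 0.8 rad and distance of jaw_face from where it was at the start of the episode below 0.015 m), for 0.1 s.
2. with the knob still loose, the jaw is slid up until the stone is held between both jaws (value of joint knob below 0.8 rad and x of jaw_face in the frame of end_face above -0.0525 m), for 0.2 s.
3. the knob is turned tight (value of joint knob above 1.1 rad), for 0.2 s.
At the end, for the whole second after the job is handed in: The knob is tight (more than 1.1 rad); the stone stands upright (within 0.06 rad) on the floor plate between the jaws, within 20 mm of the bed's middle line and at rest, and the jaw faces are no more than 52.5 mm apart, so the 50 mm stone touches both squarely with at most 2.5 mm of play (value of joint knob above 1.1 rad and x of jaw_face in the frame of end_face above -0.0525 m and x of stone in the frame of end_face between -0.029 and -0.022 m and y of stone in the frame of end_face between -0.02 and 0.02 m and z of stone in the frame of end_face below -0.02 m and angle between stone's own z axis and vertical below 0.06 rad and linear speed of stone below 0.01 m/s).
It fails at once if the soft stone is rammed: more than 45 N from the sliding jaw or the fingers (contact force between stone and jaw above 45 N or contact force between stone and the fingers above 45 N).
It fails at once if a bystander is moved by more than 20 mm (distance of any of spare_stone, brush, chisel, paste_pot, mallet from where it was at the start of the episode above 0.02 m).
It also fails if it takes over 40 s, if anything falls off the work surface, if the arm or the gripper's body presses on something with over 40 N, if the wrist force passes 120 N, or if a joint passes its speed limit or range.

## Robot

A 6-joint arm with a two-finger parallel gripper is mounted at the origin on the work surface. World frame = base frame: x ahead of the robot, y to its left, z up, the work surface at z = 0. Lengths are in m, angles in rad, forces in N, time in s.
With the tool pointing down it reaches from about 0.3 to 0.775 m from the base axis. Payload 14.6 kg.
Tool frame: the origin (TCP) lies midway between the tips of the shut fingers; the grasp point (between the pads) lies 19 mm behind it; z points along the fingers, y is the line along which they close (so a half turn about z gives the same grasp; the last joint's range is limited). The gripper opens to 94 mm and grips with 3 to 60 N. Pads are 16 mm wide; open, the fingers measure 119 mm over their backs; the gripper's body (75 mm by 177 mm) begins 78 mm behind the grasp point.
Start: joints at [1.183, 0.3, 1.521, -0, 1.321, -0.067], TCP at [0.173, 0.522, 0.205] pointing down, gripper open.
Joint ranges: [-3.03, 3.03], [-0.79, 2.21], [0.23, 2.52], [-1.04, 4.18], [0, 3.07], [-2.55, 2.55]. Speed limits (rad/s): [2.22, 2.22, 2.57, 3.14, 3.14, 3.14].

## Interface

Orientations are given as a unit quaternion [w, x, y, z].
In Python, from station import get_obs, viewer, job_done gives the robot as it stands.
- The arm moves only by the tool step_arm, never from a script. Its argument "steps" is a list of rows, each a list of 6 numbers: the shift along the world's x, y, z in m, then the turn, a rotation vector about the world's x, y, z in rad. A call has 1 to 12 rows; each row is the pose to reach, as a shift and turn from the pose commanded when the call began; what a row does not reach only later rows make up. A row lasts 1/10 s, in which the tool goes at most 50 mm and 8.59 degrees, less where a joint would pass 70% of its speed; a pose out of reach is approached as far as the arm can. A call with a gripper value outside its range is refused whole. "grip" is the gripper's target within -1 to 1 (fully open at 1, half-way at 0, shut at -1), set as the call begins (left out, the last holds). The fingers move at their own pace and stop on an object; "squeeze" is the grip in N (left out, the last holds). Time passes only in rows, so rows that repeat a pose let the fingers close. It gives the time, the measured TCP pose, the force, the opening and the grip force at its end, in the units of the state.
- get_obs(): the state, without advancing time (a new reading comes with each control period).
- viewer.capture(name): name is "scene" or "top"; returns a dict with "color" (420x560x3 uint8, red, green, blue), "intrinsics" (3x3 intrinsics, pixels), "position" and "attitude" of the camera in the world. Camera axes: x right, y down, z forward; pixel columns grow to the right and rows downward; lengths in m; the calibration is good to about 2 mm. A picture is of the moment at which its call begins. There is no depth.
- job_done(): hands the job in; it is judged then, once.
The state is a dict: "t": time; "joint_pos": joint angles; "joint_velocities": joint speeds; "tau": joint torques, N m; "tool_pos": TCP position; "tcp_rot": TCP orientation; "wrist_force": force on the tool from outside, world axes, zero at the start; "ft_torque": the same for the moment, N m; "gripper_width": finger opening in m; "grasp_force": force on a finger pad.
Only numpy, scipy, OpenCV 4.12 (cv2) and the standard library are available. Lean on these libraries where they do the work, as an engineer would, in place of code of your own. Each camera call takes 0.05 s, during which the arm holds its last target. There are 200 camera calls.

## Working session

There is one attempt and no reset: what is moved stays moved. The work goes in short steps, Python scripts to look and compute and a tool call to move; the robot and the scene stay as the last step left them, time stands still between calls to the robot, and variables do not carry over. Pictures are saved under pics/ and viewed, at most 10 in all, crops included, and the job is handed in when it is done.

Besides the shell and the picture viewer there is one more tool, called as name(argument=value, ...) on one line, values as JSON. step_arm: Moves the arm, as the interface text tells. Its arguments: {"type":"object","properties":{"steps":{"type":"array"},"grip":{"type":"number"},"squeeze":{"type":"number"}},"required":["steps"]}

```bash
mkdir -p pics
cat > h.py <<'E'
import numpy as np,cv2
from station import get_obs,viewer,job_done
from scipy.spatial.transform import Rotation as R
def cap(n,f=None):
    c=viewer.capture(n)
    if f: cv2.imwrite('pics/'+f,c['color'][...,::-1])
    return c
def rot(c):
    a=np.array(c['attitude'],float)
    return a if a.shape==(3,3) else R.from_quat(a[[1,2,3,0]]).as_matrix()
def ray(c,uv,z):
    d=rot(c)@np.linalg.solve(np.array(c['intrinsics']),[uv[0],uv[1],1]); p=np.array(c['position'])
    return p+d*(z-p[2])/d[2]
def proj(c,X):
    q=np.array(c['intrinsics'])@(rot(c).T@(np.array(X)-c['position'])); return q[:2]/q[2]
E
python3 - <<'E'
from h import *
for n in('scene','top'):
    c=cap(n,n+'0.png'); print(c['position'],c['attitude'],c['intrinsics'])
print(get_obs())
E
```

```text
[ 1.26342492 -0.18436221  0.83922684] [-0.30782177  0.70216055  0.59293616 -0.24625807] [[402.57543197   0.         282.91519102]
 [  0.         402.57543197 209.05363211]
 [  0.           0.           1.        ]]
[ 0.42696319 -0.00366788  1.06270139] [ 0.02092055 -0.70282194  0.70958    -0.04582441] [[452.42086086   0.         281.87044014]
 [  0.         452.42086086 202.63865283]
 [  0.           0.           1.        ]]
{'t': 0.1, 'joint_pos': array([ 1.18338954e+00,  3.00392243e-01,  1.52152033e+00, -1.86071880e-05,
        1.32070977e+00, -6.66254306e-02]), 'joint_velocities': array([ 1.07930983e-03,  5.83904252e-04, -2.56124902e-03, -5.14364200e-05,
       -1.12489497e-03,  1.61420875e-03]), 'tau': array([ 2.38920344e-03, -5.32648408e+01, -3.53279901e+01,  7.10353651e-02,
        2.35564588e-02, -8.15371391e-05]), 'tool_pos': array([0.17334957, 0.52171519, 0.20495529]), 'tcp_rot': array([-1.07095217e-04,  1.59701583e-01,  9.87165204e-01, -5.03664552e-04]), 'wrist_force': array([-0.30350064,  0.02244069,  1.5165386 ]), 'ft_torque': array([-0.02483963,  0.00356993, -0.01248976]), 'grasp_force': 0.0, 'gripper_width': 0.09389429402214104}
```

View pics/scene0.png

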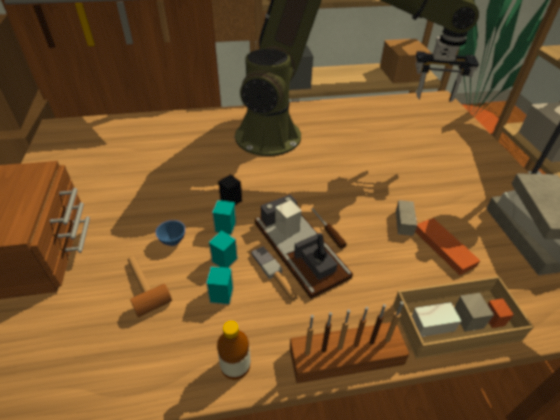

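View pics/top0.png

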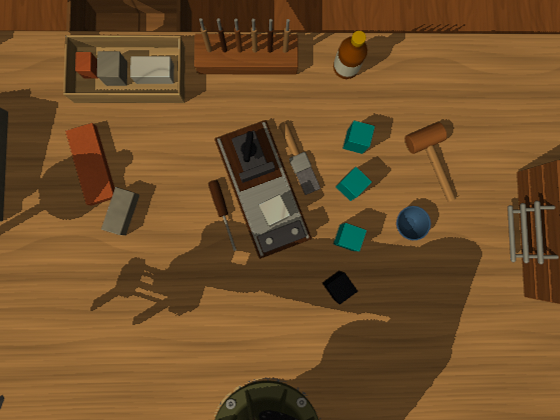

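Top view: the bed is at about (263,188). Its fixed jaw is at (280,238), the white stone at (275,209), the sliding jaw at (255,170) and the black knob bar at (250,147). The turquoise blocks (355,137), (353,183), (350,237) and the black block (340,287) are look-alikes. The white block between the jaws fits the description, so I'll enlarge that area.

Run:
```python
from h import *
t=cv2.imread('pics/top0.png');s=cv2.imread('pics/scene0.png')
a=cv2.resize(t[115:265,205:325],None,fx=4,fy=4,interpolation=cv2.INTER_CUBIC)
b=cv2.resize(s[190:300,245:355],(400,400),interpolation=cv2.INTER_CUBIC)
b=cv2.convertScaleAbs(b,alpha=1.3,beta=20);a=cv2.convertScaleAbs(a,alpha=1.3,beta=20)
o=np.zeros((600,790,3),np.uint8);o[:600,:480]=a[:600];o[:310,480:790]=cv2.resize(b,(310,310));cv2.imwrite('pics/crop.png',o)
```

```text
(no output)
```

View pics/crop.png

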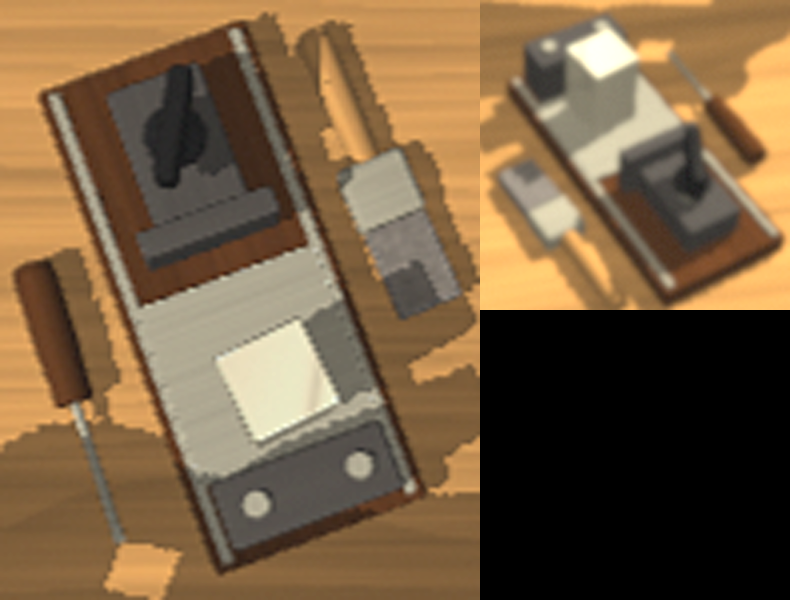

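The crop confirms it: the white block, top near crop (278,380), stands between the jaws a little turned. The knob bar runs from crop (180,66) to (169,187), and the bed corners are at (42,95), (245,22), (425,490) and (222,572).

Run:
```python
from h import *
c=cap('top')
f=lambda u,z:ray(c,(u[0]/4+205-.4,u[1]/4+115-.4),z)[:2]
A,B,C,D=[f(p,.022) for p in((42,95),(245,22),(425,490),(222,572))]
o=(A+B+C+D)/4; x=(C+D-A-B)/2; print('bed',o,np.linalg.norm(x),np.linalg.norm(A-B+D-C)/2)
x/=np.linalg.norm(x); y=np.array([-x[1],x[0]]); print('x',x,'yaw',np.arctan2(x[1],x[0]))
loc=lambda p:np.array([(p-o)@x,(p-o)@y])
for n,p,z in(('jawL',(150,268),.074),('jawR',(282,215),.074),('fixL',(210,485),.075),('fixR',(378,420),.075),('st',(216,357),.105),('st',(298,320),.105),('st',(340,403),.105),('st',(262,440),.105)): print(n,loc(f(p,z)))
# bar via mask
im=c['color']; g=im.max(2); m=(g<48).astype(np.uint8); m[:, :235]=0;m[:,265:]=0;m[:125]=0;m[165:]=0
print(m.sum())
e1,e2=f((180,66),.11),f((169,187),.11)
print('bar',e1,e2,np.linalg.norm(e1-e2),'mid',(e1+e2)/2,loc((e1+e2)/2)); d=e2-e1; print('bar yaw',np.arctan2(d[1],d[0]))
s=cap('scene'); mid=(e1+e2)/2
print('scene proj',proj(s,[*mid,.11]),proj(s,[*e1,.11]),proj(s,[*e2,.11]))
```

```text
bed [0.56068431 0.00278307] 0.29458381697432756 0.12584464302000606
x [-0.93798407 -0.34667835] yaw -2.7875651453220587
jawL [-0.02218504 -0.03993508]
jawR [-0.02421894  0.03851225]
fixL [ 0.10098367 -0.05107872]
fixR [0.10050687 0.04722894]
st [ 0.03949573 -0.02389822]
st [0.03642676 0.02388251]
st [0.08572603 0.0289357 ]
st [ 0.08936383 -0.0167175 ]
659
bar [0.67163277 0.02969863] [0.60596501 0.03583766] 0.06595408937799543 mid [0.63879889 0.03276815] [-0.08366541 -0.00104489]
bar yaw 3.0483773891176162
scene proj [320.01537106 241.79654366] [322.09897942 252.19563998] [318.03073857 231.89142674]
```

step_arm(steps=[[0.03,-0.03,0,0,0,0.02],[0.06,-0.06,0,0,0,0.04],[0.09,-0.09,0,0,0,0.06],[0.12,-0.12,0,0,0,0.08],[0.15,-0.15,0,0,0,0.1],[0.18,-0.18,0,0,0,0.12],[0.21,-0.21,0,0,0,0.14],[0.24,-0.24,0,0,0,0.16],[0.27,-0.27,0,0,0,0.18],[0.3,-0.3,0,0,0,0.2],[0.33,-0.33,0,0,0,0.2],[0.36,-0.36,0,0,0,0.2]], grip=0.3)

```text
t: 1.4
tool_pos: [0.5344, 0.1604, 0.2054]
tcp_rot: [-0.0, 0.06, 0.998, -0.0]
wrist_force: [0.5, 1.3, -0.2]
gripper_width: 0.0611
grasp_force: 0.0
```

step_arm(steps=[[0.03,-0.035,0,0,0,0],[0.06,-0.07,0,0,0,0],[0.09,-0.11,0,0,0,0],[0.105,-0.129,0,0,0,0],[0.105,-0.129,0,0,0,0],[0.105,-0.129,-0.02,0,0,0],[0.105,-0.129,-0.04,0,0,0],[0.105,-0.129,-0.04,0,0,0],[0.105,-0.129,-0.04,0,0,0]])

```text
t: 2.3
tool_pos: [0.6382, 0.0335, 0.166]
tcp_rot: [-0.0, 0.06, 0.998, 0.0]
wrist_force: [0.0, 0.2, 0.1]
gripper_width: 0.0609
grasp_force: 0.0
```

Run:
```python
from h import *
cap('top');c=cap('scene'); im=cv2.resize(c['color'][180:300,255:375,::-1],(600,600),interpolation=cv2.INTER_CUBIC)
cv2.imwrite('pics/p2.png',cv2.convertScaleAbs(im,alpha=1.3,beta=20))
o=get_obs(); print(o['t'],o['tool_pos'],o['joint_pos'],o['gripper_width']); M=R.from_quat(o['tcp_rot'][[1,2,3,0]]).as_matrix(); print(M)
```

```text
2.4 [0.63874542 0.03332247 0.16684529] [-5.14448391e-03  5.29907161e-01  1.28947501e+00  3.06242245e-05
  1.32047158e+00 -1.45557504e+00] 0.06116070831665585
[[-9.92762376e-01  1.20082643e-01  1.73903577e-03]
 [ 1.20082860e-01  9.92763872e-01  2.07236017e-05]
 [-1.72396334e-03  2.29402001e-04 -9.99998488e-01]]
```

View pics/p2.png

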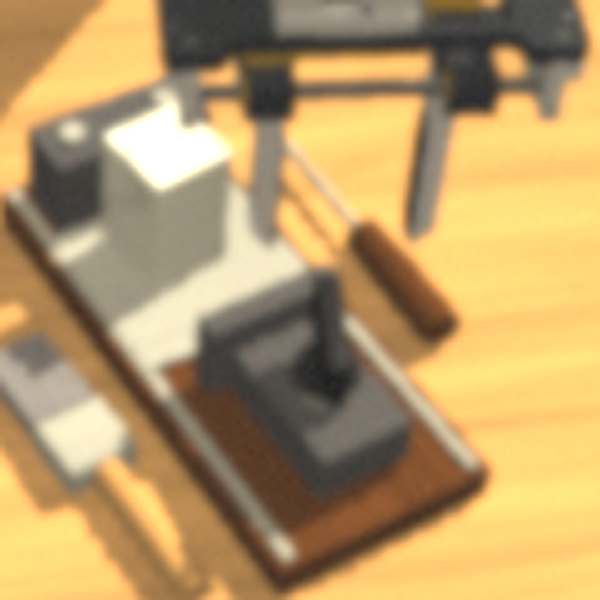

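The open gripper hangs centred above the knob bar; the fingertips are at (265,240) and (420,235), and the bar is at (325,330) below them. Next I descend and close gently.

step_arm(steps=[[0,0,-0.02,0,0,0],[0,0,-0.04,0,0,0],[0,0,-0.06,0,0,0],[0,0,-0.08,0,0,0],[0,0,-0.08,0,0,0],[0,0,-0.08,0,0,0]])

```text
t: 3.0
tool_pos: [0.6389, 0.033, 0.0867]
tcp_rot: [0.001, 0.06, 0.998, 0.0]
wrist_force: [-0.0, -1.4, 0.9]
gripper_width: 0.0612
grasp_force: 0.0
```

step_arm(steps=[[0,0,0,0,0,0],[0,0,0,0,0,0],[0,0,0,0,0,0],[0,0,0,0,0,0],[0,0,0,0,0,0],[0,0,0,0,0,0],[0,0,0,0,0,0],[0,0,0,0,0,0]], grip=-1, squeeze=25)

```text
t: 3.8
tool_pos: [0.6384, 0.0348, 0.0855]
tcp_rot: [-0.0, 0.06, 0.998, 0.001]
wrist_force: [-0.5, 11.5, 0.1]
gripper_width: 0.0143
grasp_force: 25.0
```

Gripped on the 14 mm bar, with an 11 N sideways pull to +y. I'll shift to relieve it and begin turning counter-clockwise.

step_arm(steps=[[0,0.001,0,0,0,0],[0,0.002,0,0,0,0],[0,0.002,0,0,0,0]])

```text
t: 4.1
tool_pos: [0.6384, 0.035, 0.0855]
tcp_rot: [0.0, 0.06, 0.998, -0.0]
wrist_force: [0.2, -0.4, 1.4]
gripper_width: 0.014
grasp_force: 25.0
```

step_arm(steps=[[0,0,0,0,0,0.06],[0,0,0,0,0,0.12],[0,0,0,0,0,0.18],[0,0,0,0,0,0.24],[0,0,0,0,0,0.3],[0,0,0,0,0,0.3]])

```text
t: 4.7
tool_pos: [0.6385, 0.0339, 0.0854]
tcp_rot: [0.0, -0.09, 0.996, -0.001]
wrist_force: [-0.4, -5.7, 0.3]
gripper_width: 0.0132
grasp_force: 25.0
```

```bash
cat >> h.py <<'E'
def st():
    o=get_obs(); M=R.from_quat(o['tcp_rot'][[1,2,3,0]]).as_matrix()
    print(round(o['t'],2),o['tool_pos'].round(4),'F',o['wrist_force'].round(1),'T',o['ft_torque'].round(2),'w',round(o['gripper_width'],4),'g',o['grasp_force'].round(1))
    d=np.arctan2(-M[1,0],-M[0,0]); print('baryaw',d,'knob',.7-(d-(np.pi-2.7876)), 'j6',o['joint_pos'][5])
E
python3 -c "
from h import *
st()"
```

```text
Traceback (most recent call last):
  File "h.py", line 18, in st
    print(round(o['t'],2),o['tool_pos'].round(4),'F',o['wrist_force'].round(1),'T',o['ft_torque'].round(2),'w',round(o['gripper_width'],4),'g',o['grasp_force'].round(1))
                                                                                                                                               ^^^^^^^^^^^^^^^^^^^^^^
AttributeError: 'float' object has no attribute 'round'
```

step_arm(steps=[[0,-0.001,0,0,0,0.06],[0,-0.001,0,0,0,0.12],[0,-0.001,0,0,0,0.18],[0,-0.001,0,0,0,0.24],[0,-0.001,0,0,0,0.3],[0,-0.001,0,0,0,0.36],[0,-0.001,0,0,0,0.42],[0,-0.001,0,0,0,0.48],[0,-0.001,0,0,0,0.48],[0,-0.001,0,0,0,0.48]])

```text
t: 5.7
tool_pos: [0.6392, 0.0323, 0.0855]
tcp_rot: [0.001, -0.322, 0.947, -0.001]
wrist_force: [6.7, -8.7, -2.1]
gripper_width: 0.0137
grasp_force: 25.0
```

```bash
sed -i "s/o\['grasp_force'\].round(1)/o['grasp_force']/" h.py
python3 - <<'E'
from h import *
st()
c=cap('top'); im=cv2.resize(c['color'][115:265,205:325,::-1],None,fx=4,fy=4,interpolation=cv2.INTER_CUBIC)
d=cap('scene')['color'][180:300,255:375,::-1]
o=np.zeros((600,790,3),np.uint8);o[:,:480]=im;o[:310,480:]=cv2.resize(d,(310,310),interpolation=cv2.INTER_CUBIC)
cv2.imwrite('pics/p3.png',cv2.convertScaleAbs(o,alpha=1.3,beta=20))
E
```

```text
5.7 [0.6392 0.0323 0.0855] F [ 6.7 -8.7 -2.1] T [-1.82 -0.95 -0.08] w 0.0137 g 25.00069409608841
baryaw 0.6567016433773325 knob 0.3972910102124607 j6 -2.2325888898320017
```

View pics/p3.png

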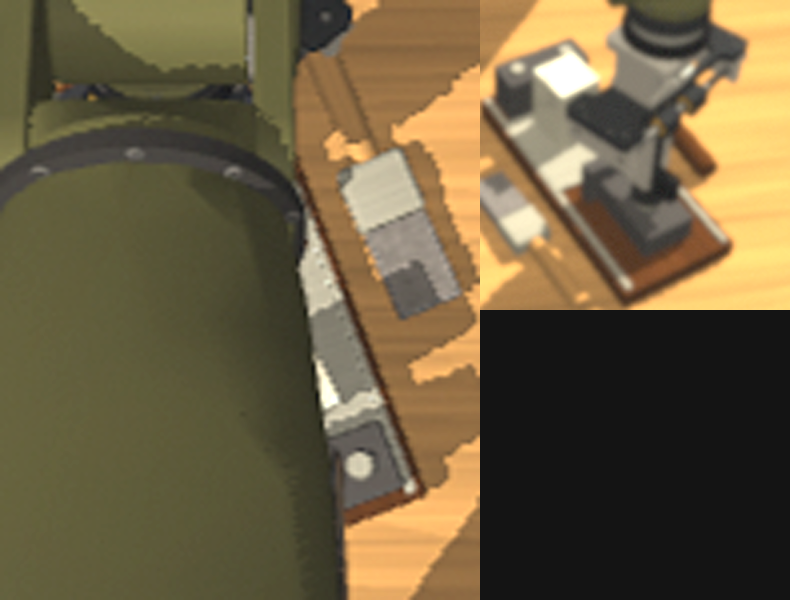

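The top view is blocked by the arm. The scene inset shows the gripper on the bar at (655,180), the jaw not yet moved and the stone standing at (565,80). The wrist yaw of 0.657 puts the knob at about 0.40, so it is loose and I can slide along bed x.

step_arm(steps=[[-0.004,-0.003,0,0,0,0],[-0.009,-0.005,0,0,0,0],[-0.014,-0.007,0,0,0,0],[-0.019,-0.009,0,0,0,0],[-0.024,-0.011,0,0,0,0],[-0.028,-0.012,0,0,0,0],[-0.033,-0.014,0,0,0,0],[-0.038,-0.016,0,0,0,0],[-0.042,-0.017,0,0,0,0],[-0.047,-0.019,0,0,0,0],[-0.051,-0.021,0,0,0,0],[-0.051,-0.021,0,0,0,0]])

```text
t: 7.0
tool_pos: [0.5866, 0.0128, 0.0854]
tcp_rot: [-0.001, -0.324, 0.946, 0.0]
wrist_force: [-1.5, -2.1, -0.2]
gripper_width: 0.0139
grasp_force: 25.0
```

```bash
cat >> h.py <<'E'
    bx=np.array([-.938,-.347]);by=np.array([.347,-.938]);p=o['tool_pos'][:2]-[.5607,.0028]
    print('loc',p@bx,p@by,'Fb',o['wrist_force'][:2]@bx,o['wrist_force'][:2]@by)
E
python3 -c "
from h import *
st()"
```

```text
7.0 [0.5866 0.0128 0.0854] F [-1.5 -2.1 -0.2] T [-0.57  0.17 -0.17] w 0.0139 g 25.008991062641144
baryaw 0.6590626995792439 knob 0.3949299540105493 j6 -2.2704440197756544
loc -0.027799654185291886 -0.00037617603029644904 Fb 2.169645985556773 1.4459929661050956
```

step_arm(steps=[[-0.002,-0.001,0,0,0,0],[-0.004,-0.001,0,0,0,0],[-0.006,-0.002,0,0,0,0],[-0.007,-0.003,0,0,0,0],[-0.009,-0.003,0,0,0,0],[-0.011,-0.004,0,0,0,0],[-0.013,-0.005,0,0,0,0],[-0.013,-0.005,0,0,0,0]])

```text
t: 7.8
tool_pos: [0.5744, 0.0082, 0.0854]
tcp_rot: [0.0, -0.324, 0.946, 0.0]
wrist_force: [2.4, 1.0, -2.4]
gripper_width: 0.0137
grasp_force: 25.0
```

```bash
python3 -c "
from h import *
st()"
```

```text
7.8 [0.5744 0.0082 0.0854] F [ 2.4  1.  -2.4] T [ 0.25 -0.57 -0.14] w 0.0137 g 25.009678602218628
baryaw 0.6592538029658682 knob 0.394738850623925 j6 -2.280006968185027
loc -0.014735201926354271 -0.00032224390837865425 Fb -2.6467532137256375 -0.11187550928659003
```

Contact drag now shows (−2.6 N). I'll creep on in 1 mm steps.

step_arm(steps=[[-0.001,0,0,0,0,0],[-0.002,-0.001,0,0,0,0],[-0.003,-0.001,0,0,0,0],[-0.003,-0.001,0,0,0,0]])

```text
t: 8.2
tool_pos: [0.5716, 0.0072, 0.0854]
tcp_rot: [0.0, -0.324, 0.946, 0.0]
wrist_force: [4.6, 1.4, -3.2]
gripper_width: 0.0139
grasp_force: 25.0
```

```bash
python3 -c "
from h import *
st()"
```

```text
8.2 [0.5716 0.0072 0.0854] F [ 4.6  1.4 -3.2] T [ 0.29 -0.86 -0.13] w 0.0139 g 25.009808242321014
baryaw 0.6592807767484623 knob 0.3947118768413309 j6 -2.281907016915293
loc -0.011733457860753806 -0.00034378218134368453 Fb -4.763807501773093 0.29656074129685095
```

step_arm(steps=[[-0.001,0,0,0,0,0],[-0.001,-0.001,0,0,0,0],[-0.002,-0.001,0,0,0,0],[-0.002,-0.001,0,0,0,0]])

```text
t: 8.6
tool_pos: [0.5696, 0.0064, 0.0855]
tcp_rot: [0.0, -0.324, 0.946, 0.0]
wrist_force: [5.0, 3.6, -3.2]
gripper_width: 0.014
grasp_force: 25.0
```

```bash
python3 -c "
from h import *
st()"
```

```text
8.6 [0.5696 0.0064 0.0855] F [ 5.   3.6 -3.2] T [ 0.57 -0.82 -0.13] w 0.014 g 25.010182857513428
baryaw 0.6594118019308262 knob 0.39458085165896706 j6 -2.2838806818171498
loc -0.009612850863167596 -0.0003192428842455301 Fb -5.94276930426763 -1.6689685931738045
```

step_arm(steps=[[-0.001,0,0,0,0,0],[-0.002,-0.001,0,0,0,0],[-0.002,-0.001,0,0,0,0]])

```text
t: 8.9
tool_pos: [0.5674, 0.0056, 0.0854]
tcp_rot: [0.0, -0.324, 0.946, 0.0]
wrist_force: [3.9, 4.5, -2.5]
gripper_width: 0.0138
grasp_force: 25.0
```

```bash
python3 -c "
from h import *
st()"
```

```text
8.9 [0.5674 0.0056 0.0854] F [ 3.9  4.5 -2.5] T [ 0.87 -0.65 -0.12] w 0.0138 g 25.01025527715683
baryaw 0.6594001548701016 knob 0.3945924987196916 j6 -2.285881799265789
loc -0.0073079123503144725 -0.0003137492924689891 Fb -5.1847118386736595 -2.8725175364529947
```

step_arm(steps=[[-0.001,0,0,0,0,0],[-0.002,-0.001,0,0,0,0],[-0.002,-0.001,0,0,0,0]])

```text
t: 9.2
tool_pos: [0.567, 0.0054, 0.0855]
tcp_rot: [0.002, -0.324, 0.946, 0.0]
wrist_force: [16.8, 10.5, -9.8]
gripper_width: 0.014
grasp_force: 25.0
```

Run:
```python
from h import *
st()
d=cap('scene')['color'][180:280,250:350,::-1]
cv2.imwrite('pics/p4.png',cv2.convertScaleAbs(cv2.resize(d,(600,600),interpolation=cv2.INTER_CUBIC),alpha=1.5,beta=25))
```

```text
9.2 [0.567  0.0054 0.0855] F [16.8 10.5 -9.8] T [ 2.02 -3.05 -0.1 ] w 0.014 g 24.995291233062744
baryaw 0.659499612684054 knob 0.3944930409057392 j6 -2.2879112894419467
loc -0.006782517356438642 -0.00025007420518592866 Fb -19.36725003098615 -4.003410441422973
```

View pics/p4.png

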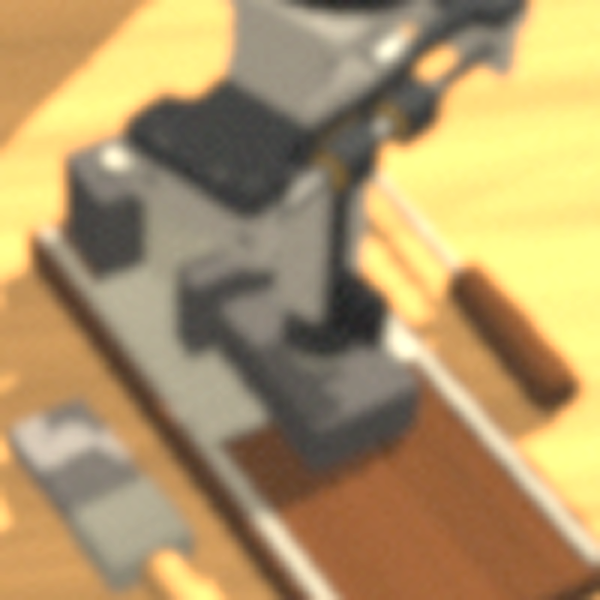

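The jaw, face at (240,270), is up against the stone, which stands partly hidden at (290,240). Pushing force jumped from 5 to 19 N, so the stone is held. I'll keep a light push and turn the knob clockwise.

step_arm(steps=[[0.0005,0.0005,0,0,0,-0.05],[0.0005,0.0005,0,0,0,-0.1],[0.0005,0.0005,0,0,0,-0.16],[0.0005,0.0005,0,0,0,-0.22],[0.0005,0.0005,0,0,0,-0.28],[0.0005,0.0005,0,0,0,-0.34],[0.0005,0.0005,0,0,0,-0.34]])

```text
t: 9.95
tool_pos: [0.5665, 0.0065, 0.0854]
tcp_rot: [0.001, -0.158, 0.987, 0.001]
wrist_force: [8.0, 14.6, -4.7]
gripper_width: 0.0138
grasp_force: 25.0
```

```bash
python3 -c "
from h import *
st()"
```

```text
9.95 [0.5665 0.0065 0.0854] F [ 8.  14.6 -4.7] T [ 2.75 -1.49  0.08] w 0.0138 g 25.00454932451248
baryaw 0.31806389789095457 knob 0.7359287556988386 j6 -1.9450009831854744
loc -0.006703160125502698 -0.0014999912644829399 Fb -12.538629989907147 -10.905357823290103
```

step_arm(steps=[[-0.0005,0.001,0,0,0,-0.06],[-0.0005,0.001,0,0,0,-0.12],[-0.0005,0.001,0,0,0,-0.18],[-0.0005,0.001,0,0,0,-0.24],[-0.0005,0.001,0,0,0,-0.3],[-0.0005,0.001,0,0,0,-0.36],[-0.0005,0.001,0,0,0,-0.42],[-0.0005,0.001,0,0,0,-0.48],[-0.0005,0.001,0,0,0,-0.54],[-0.0005,0.001,0,0,0,-0.6],[-0.0005,0.001,0,0,0,-0.64],[-0.0005,0.001,0,0,0,-0.64]])

```text
t: 11.15
tool_pos: [0.566, 0.0086, 0.0856]
tcp_rot: [0.0, 0.16, 0.987, 0.002]
wrist_force: [6.6, 22.9, -3.6]
gripper_width: 0.0143
grasp_force: 25.9
```

```bash
python3 -c "
from h import *
st()"
```

```text
11.15 [0.566  0.0086 0.0856] F [ 6.6 22.9 -3.6] T [ 4.11 -1.34  0.45] w 0.0143 g 25.85672833607532
baryaw -0.32049719962448314 knob 1.3744898532142764 j6 -1.3042760809998
loc -0.006954330275947349 -0.0036535124013462117 Fb -14.180732572806203 -19.172195460524073
```

Knob at about 1.37. I'll relieve the side load, open, and rise.

step_arm(steps=[[0,0.001,0,0,0,0],[0.001,0.002,0,0,0,0],[0.001,0.003,0,0,0,0],[0.001,0.003,0,0,0,0]])

```text
t: 11.55
tool_pos: [0.5661, 0.009, 0.0855]
tcp_rot: [-0.0, 0.159, 0.987, 0.0]
wrist_force: [-2.8, 5.4, 3.0]
gripper_width: 0.0145
grasp_force: 25.4
```

step_arm(steps=[[0,0,0,0,0,0],[0,0,0,0,0,0],[0,0,0,0,0,0],[0,0,0,0,0,0],[0,0,0,0,0,0]], grip=0.2)

```text
t: 12.05
tool_pos: [0.5664, 0.0083, 0.0854]
tcp_rot: [-0.0, 0.16, 0.987, -0.0]
wrist_force: [-0.0, -0.0, -0.1]
gripper_width: 0.0514
grasp_force: 0.0
```

step_arm(steps=[[0,0,0.02,0,0,0],[0,0,0.05,0,0,0],[0,0,0.09,0,0,0],[0,0,0.13,0,0,0],[-0.01,0.04,0.14,0,0,0],[-0.02,0.08,0.14,0,0,0],[-0.04,0.12,0.14,0,0,0],[-0.06,0.16,0.14,0,0,0],[-0.08,0.2,0.14,0,0,0],[-0.1,0.24,0.14,0,0,0],[-0.12,0.28,0.14,0,0,0],[-0.12,0.28,0.14,0,0,0]])

```text
t: 13.25
tool_pos: [0.4442, 0.292, 0.2255]
tcp_rot: [-0.0, 0.158, 0.988, 0.0]
wrist_force: [-0.4, -0.4, 0.0]
gripper_width: 0.0564
grasp_force: 0.0
```

Run:
```python
from h import *
st()
c=cap('top','topend.png'); im=cv2.resize(c['color'][115:265,205:325,::-1],None,fx=4,fy=4,interpolation=cv2.INTER_CUBIC)
d=cap('scene')['color'][180:300,250:370,::-1]
o=np.zeros((600,790,3),np.uint8);o[:,:480]=im;o[:310,480:]=cv2.resize(d,(310,310),interpolation=cv2.INTER_CUBIC)
cv2.imwrite('pics/p5.png',cv2.convertScaleAbs(o,alpha=1.3,beta=20))
```

```text
13.25 [0.4442 0.292  0.2255] F [-0.4 -0.4  0. ] T [-0.    0.01  0.01] w 0.0564 g 0.0
baryaw -0.31636449565542885 knob 1.370357149245222 j6 -0.7423676160583236
loc 0.008899053428519162 -0.3116539036511867 Fb 0.5347740157456476 0.20951640287583204
```

View pics/p5.png

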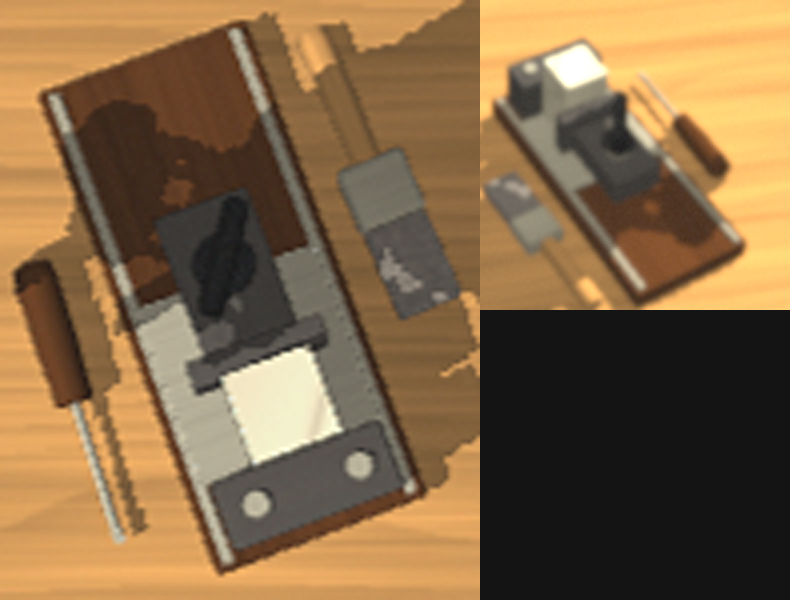

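The stone sits square at (282,405) between both jaws with no gap. The bar, (235,200) to (210,312), has turned further clockwise than at the start, so the knob is tight. The brush and chisel are where they were.

```bash
python3 -c "
from h import *
print(job_done())"
```

```text
the job is handed in; nothing more can be done
None
```

The job is handed in: the stone stands upright and square between the jaws with no visible gap, the knob is tight again at about 1.3 rad, and the brush and chisel by the bed have not moved; no verdict was returned.

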